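# Load the cheese press with two slotted weights

## Task

Load the cheese press: slide the larger slotted weight sideways onto the stem so that it lies flat on the round steel carrier plate with the stem at the end of its slot, and let it go. Then slide the smaller one onto the stem the same way, flat on top of the larger, with its slot turned at least a quarter turn away from the slot below so that the pair locks on the stem. Take the weights by their lugs, leaning the gripper outward because the press's wide handle is in the way above, and do not push the mug, the short jar or the peach ornament about.

Things in the scene. Friction and masses are not known exactly. Their poses are not given: they have to be found in the camera images.
- press: The cheese press, fixed: square wooden board (150 mm, top 20 mm up), round perforated steel mould (104 mm across, rim 72 mm up), above it a steel carrier plate (76 mm across, top 95 mm up) with a vertical steel stem 9 mm thick, ending in a wide round wooden handle (56 mm across, 182 to 244 mm up) that nothing can be threaded over. Origin on the stem's axis at the worktop; z up.
- press_seat (a point): Point on the stem's axis at the top face of the carrier plate, where the underside of the larger weight must come to lie; z up, 95 mm above the worktop.
- large_weight: The larger slotted weight, loose, about 0.2 kg: aluminium disc 84 mm across, 14 mm thick, with a slot from rim to centre open toward its +x, and an upright lifting lug outside the rim at -x. Origin: centre of the disc's underside; x toward the slot's mouth, z up. Starts flat on the worktop left or right of the press, its lug more or less toward the robot.
- small_weight: The smaller slotted weight, loose, about 0.15 kg: aluminium disc 72 mm across, 14 mm thick, with a slot from rim to centre open toward its +x, and an upright lifting lug outside the rim at -x. Origin: centre of the disc's underside; x toward the slot's mouth, z up. Starts flat on the worktop on the other side of the press, its lug more or less toward the robot.
- large_weight_mouth (a point): Middle of the slot's mouth on the top face of the larger weight: 42 mm from the disc's centre along its +x, 14 mm up. The slot is 14 mm wide, ends in a half round of radius 7 mm about the disc's centre, and flares to 24 mm wide over the last 14 mm at the rim.
- small_weight_mouth (a point): Middle of the slot's mouth on the top face of the smaller weight: 36 mm from the disc's centre along its +x, 14 mm up. The slot is 14 mm wide, ends in a half round of radius 7 mm about the disc's centre, and flares to 24 mm wide over the last 14 mm at the rim.
- large_weight_lug (a point): Middle of the larger weight's lug at the height to grip: 54 mm from the disc's centre along -x, 40 mm above the underside. The lug is an upright plate 10 mm thick (pinch across the weight's y), 20 mm wide radially (44 to 64 mm), top 56 mm above the underside; its foot to the disc is no higher than the disc.
- small_weight_lug (a point): Middle of the smaller weight's lug at the height to grip: 48 mm from the disc's centre along -x, 40 mm above the underside. The lug is an upright plate 10 mm thick (pinch across the weight's y), 20 mm wide radially (38 to 58 mm), top 56 mm above the underside; its foot to the disc is no higher than the disc.
- cup: Bystander: a loose stoneware mug, white to black, 78 mm across, 74 mm tall, behind the press to the left. Origin at its underside; leave it alone.
- glass_jar: Bystander: the short loose glass jar with a wooden lid (a taller one stands behind), 69 mm across, 98 mm tall, behind the press to the right. Origin at the centre of its underside; leave it alone.
- peach_ornament: Bystander: a loose little peach-shaped ornament, 46 mm across, 36 mm tall, in front of the press. Origin at the centre of its underside; leave it alone.

How it is judged:
By the outcome, as a careful person would: the job done as asked, in the order asked, and still so for the second after the job is handed in, with the robot touching nothing.
It also fails if it takes over 58 s, if anything falls off the work surface, if the arm or the gripper's body presses on something with over 40 N, if the wrist force passes 120 N, or if a joint passes its speed limit or range.

## Robot

A 6-joint arm with a two-finger parallel gripper is mounted at the origin on a cart in front of the work surface, level with it; the furniture and walls round the work are solid. World frame = base frame: x ahead of the robot, y to its left, z up, the work surface at z = 0. Lengths are in m, angles in rad, forces in N, time in s.
With the tool pointing down it reaches from about 0.375 to 0.9 m from the base axis. Payload 3.1 kg.
Tool frame: the origin (TCP) lies midway between the tips of the shut fingers; the grasp point (between the pads) lies 19 mm behind it (manip.hold_point_z is the distance from the TCP to the grasp point, in m); x points along the fingers, y is the direction in which the jaws open and shut, and the axes are right-handed (so a half turn about x gives the same grasp; the last joint's range is limited). The gripper opens to 85 mm and grips with 20 to 120 N. Pads are 22 mm wide; open, the fingers measure 114 mm over their backs; the gripper's body (76 mm by 85 mm) begins 54 mm behind the grasp point. The pads swing forward as they close: fully open they stand 13 mm farther back than shut.
Start: joints at [-1.448, 0.527, 1.433, -0, 1.181, -0.178], TCP at [0.185, -0.597, 0.231] pointing down, gripper open.
Joint ranges: [-3.08, 3.08], [-0.75, 2.2], [0.22, 2.44], [-1.43, 4.57], [0, 2.65], [-2.85, 2.85]. Speed limits (rad/s): [2.79, 2.79, 3.14, 3.14, 3.14, 3.14].

## Interface

Orientations are given as a unit quaternion [x, y, z, w].
In Python, from station import manip, snapshot gives the robot as it stands.
- The arm moves only by the tool play_rows, never from a script. Its argument "series" is a list of rows, each a list of 4 numbers: the shift along the tool's x, y, z in m, then the turn about the tool's x in degrees. In form: [[tx, ty, tz, spin], ...]. A call has 1 to 20 rows; each row is the pose to reach, as a shift and turn from the pose measured when the call began, along the tool's axes at that moment; what a row does not reach only later rows make up. A row lasts 1/10 s, in which the tool goes at most 50 mm and 8.59 degrees, less where a joint would pass 70% of its speed; a pose out of reach is approached as far as the arm can. A call with a gripper value outside its range is refused whole. "claw" is the opening in per cent of the stroke, from 0 (shut) to 100 (fully open), set as the call begins (left out, the last holds). The fingers move at their own pace and stop on an object; "force" is the grip in N (left out, the last holds). Time passes only in rows, so rows that repeat a pose let the fingers close. It gives the time, the measured TCP pose, the force and the opening at its end, in the units of the state.
- manip.sense(): the state, without advancing time (a new reading comes with each control period).
- snapshot(name): name is "side" or "top" or "wrist"; returns a dict with "image" (384x512x3 uint8, blue, green, red), "depth" (384x512 float32, m along the optical axis (not along the pixel's ray), 0 where there is no reading), "fov_y" (degrees; the focal length in pixels is half the picture's height over the tangent of half this angle, whatever the lens; pixels are square), "cx", "cy" (the principal point, pixels), "R" (3x3) and "t" (3): a world point X has camera coordinates R X + t. Camera axes: x right, y down, z forward; pixel columns grow to the right and rows downward; lengths in m; the calibration is good to about 2 mm. A picture is of the moment at which its call begins.
- manip.sign_off(): hands the job in, once; it reports no verdict.
The state is a dict: "t": time; "q": joint angles; "qd": joint speeds; "tau": joint torques, N m; "tcp_pos": TCP position; "tool_rot": TCP orientation; "force": force on the tool from outside, world axes, zero at the start; "ft_torque": the same for the moment, N m; "finger_gap": opening from 0.0 (shut) to 1.0 (fully open).
Only numpy, scipy, OpenCV 4.12 (cv2) and the standard library are available. Lean on these libraries where they do the work, as an engineer would, in place of code of your own. Each camera call takes 0.05 s, during which the arm holds its last target.

## Working session

There is one attempt and no reset: what is moved stays moved. The work goes in short steps, Python scripts to look and compute and a tool call to move; the robot and the scene stay as the last step left them, time stands still between calls to the robot, and variables do not carry over. Pictures are saved under pics/ and viewed, and the job is handed in when it is done.

Besides the shell and the picture viewer there is one more tool, called after ">>>" as name(argument=value, ...), one argument or row to a line, values as JSON. play_rows: Moves the arm, as the interface text tells. Its arguments: {"type":"object","properties":{"series":{"type":"array","items":{"type":"array","items":{"type":"number"}}},"claw":{"type":"number"},"force":{"type":"number"}},"required":["series"]}

```bash
ls -la; mkdir -p pics; python3 - <<'E'
from station import manip, snapshot
import cv2,numpy as np
print(manip.sense()); print(manip.hold_point_z,[a for a in dir(manip) if a[0]!='_'])
for n in ("side","top","wrist"):
    s=snapshot(n); cv2.imwrite(f"pics/{n}0.png",s["image"]); np.savez(f"/tmp/{n}0.npz",**s)
    print(n,s["fov_y"],s["cx"],s["cy"],s["R"].tolist(),s["t"])
E
```

```text
total 12
drwxr-xr-x  3 agent agent 4096 Dec  7 05:48 .
drwxr-xr-x 23 root  root  4096 Dec  7 05:48 ..
drwxr-xr-x  2 agent agent 4096 Dec  7 05:48 pics
{'t': 0.0, 'q': array([-1.44851223e+00,  5.28477540e-01,  1.43387903e+00,  1.44801943e-06,
        1.18137867e+00, -1.78511892e-01]), 'qd': array([-0.00125627, -0.00039214,  0.00196353,  0.00141201,  0.00064126,
        0.00167945]), 'tau': array([ 1.63542598e-03, -4.42345119e+01, -1.78026688e+01, -2.76941300e-04,
        8.43128830e-03,  1.10943975e-05]), 'tcp_pos': array([ 0.18511029, -0.59622774,  0.23033402]), 'tool_rot': array([ 0.69914602,  0.10670393, -0.69910248,  0.10518951]), 'force': array([ 0.38686918,  0.18944771, -0.11054708]), 'ft_torque': array([-0.023569  ,  0.03053578, -0.0419201 ]), 'finger_gap': 1.0017246403988491}
0.0187 ['PlanningError', 'hold_point_z', 'sense', 'sign_off']
side 46.60066896303521 250.76648448412772 185.59689725493806 [[0.9402892833216729, -0.340372930769968, 0.0015269805097704772], [-0.13975506644820143, -0.3901598868754808, -0.9100789988101969], [0.3103620226001782, 0.8555241262947376, -0.4144320019679367]] [-0.50709664  0.1586624   1.0083148 ]
top 51.83840956362337 264.6172441198757 193.28540957916474 [[0.0006397854209954104, -0.9999912054178205, -0.004144847600267919], [-0.9826022118262148, 0.0001411384243851927, -0.18572257104125975], [0.18572152268610578, 0.004191559013007832, -0.9825934799520065]] [4.08398935e-04 5.25927215e-01 1.13444813e+00]
wrist 67.84489282508953 259.6829988478273 195.42635410140014 [[0.29760321169279336, -0.954688263723473, -0.0016271136397701127], [-0.9074683559558482, -0.28341199904420317, 0.3101271057752943], [-0.2965358516755207, -0.09081826857208265, -0.950693710279312]] [-0.62566724 -0.04148592  0.38029174]
```

View pics/top0.png

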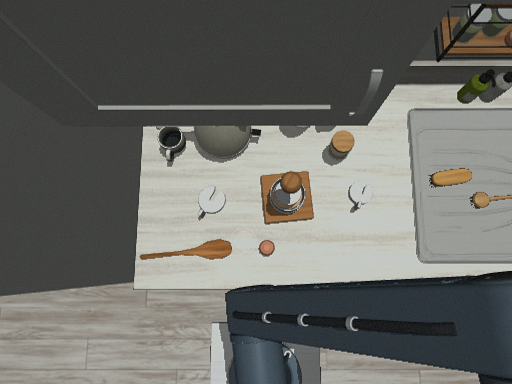

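View pics/side0.png

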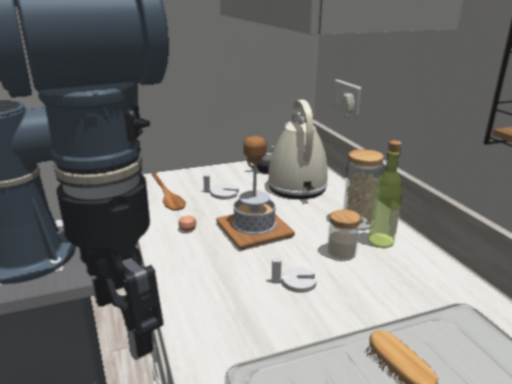

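```bash
python3 - <<'E'
import numpy as np,cv2
s=np.load('/tmp/top0.npz')
im=s['image'];cv2.imwrite('pics/topc.png',cv2.resize(im[100:330,130:390],None,fx=2.6,fy=2.6,interpolation=cv2.INTER_CUBIC))
E
```

```text
(no output)
```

View pics/topc.png

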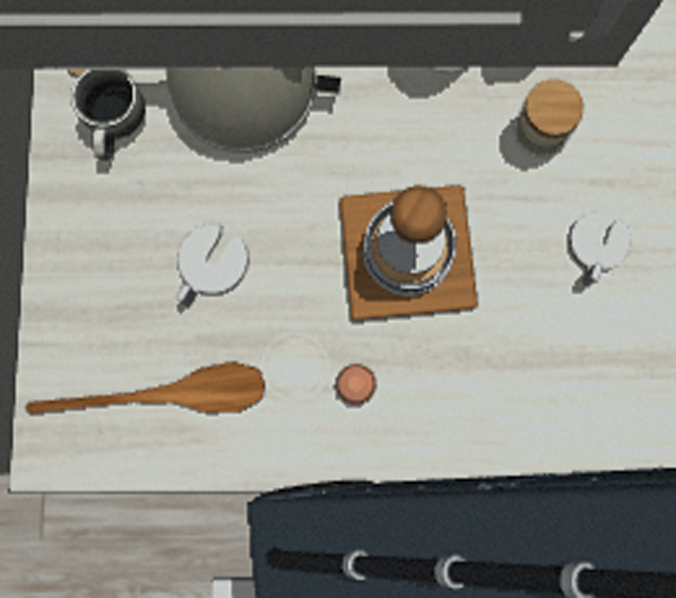

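```bash
cat > h.py <<'E'
import numpy as np,cv2
from scipy.spatial.transform import Rotation as Rn
def cam(s):
    f=192/np.tan(np.radians(float(s['fov_y']))/2); return f,float(s['cx']),float(s['cy']),np.array(s['R']),np.array(s['t'])
def cloud(s):
    f,cx,cy,R,t=cam(s); d=s['depth']; v,u=np.mgrid[:384,:512]
    P=np.stack([(u-cx)/f*d,(v-cy)/f*d,d],-1)
    W=(P-t)@R; W[d==0]=np.nan; return W
def proj(s,X):
    f,cx,cy,R,t=cam(s); c=np.atleast_2d(X)@R.T+t; return np.c_[c[:,0]/c[:,2]*f+cx,c[:,1]/c[:,2]*f+cy]
def ray(s,u,v,z):
    f,cx,cy,R,t=cam(s); C=-R.T@t; d=R.T@np.array([(u-cx)/f,(v-cy)/f,1]); return C+d*(z-C[2])/d[2]
E
python3 - <<'E'
from h import *
s=np.load('/tmp/top0.npz'); W=cloud(s); im=s['image']
q=[0.69914602,0.10670393,-0.69910248,0.10518951]; M=Rn.from_quat(q).as_matrix(); print(M)
p=np.array([0.18511029,-0.59622774,0.23033402])
w=np.load('/tmp/wrist0.npz'); f,cx,cy,R,t=cam(w); C=-R.T@t; print('cam in tool',M.T@(C-p),'axes',(M.T@R.T).round(3))
def blob(name,x,y,zl,zh,r=0.075):
    m=(np.hypot(W[...,0]-x,W[...,1]-y)<r)&(W[...,2]>zl)&(W[...,2]<zh)
    P=W[m]; print(name,len(P),P.mean(0).round(4),P.min(0).round(4),P.max(0).round(4)); return P
for n,(u,v) in dict(large=(212,200),small=(361,194),knob=(291,182),board=(270,215),lid=(342,139),cup=(172,140),peach=(267,248),cab=(215,107),cab2=(200,122),pot=(222,140),spoon=(215,250)).items():
    print(n,W[v,u].round(4))
E
```

```text
[[-2.60015925e-04  2.96279752e-01 -9.55101168e-01]
 [ 2.12676134e-03 -9.55098876e-01 -2.96279620e-01]
 [-9.99997705e-01 -2.10830966e-03 -3.81775404e-04]]
cam in tool [-0.14302818  0.00156236 -0.07927242] axes [[-0.    -0.31   0.951]
 [ 1.     0.001  0.001]
 [-0.001  0.951  0.31 ]]
large [ 5.141e-01  1.647e-01 -4.000e-04]
small [ 0.5326 -0.2994  0.0017]
knob [ 0.5179 -0.0664  0.2438]
board [ 0.4642 -0.0157  0.0207]
lid [ 0.6787 -0.227   0.1   ]
cup [0.7076 0.2968 0.0049]
peach [ 0.3642 -0.0066  0.0326]
cab [0.5819 0.085  0.5637]
cab2 [0.5789 0.1217 0.4993]
pot [0.6659 0.1223 0.1302]
spoon [0.3591 0.15   0.0122]
```

View pics/wrist0.png

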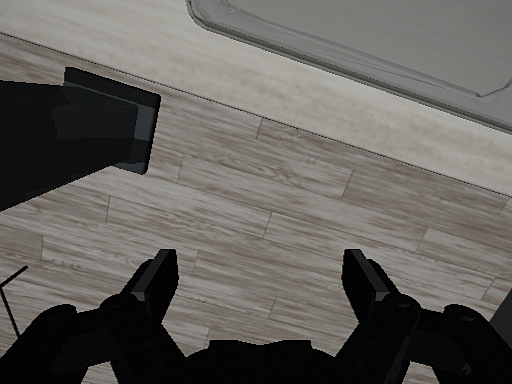

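```bash
python3 - <<'E'
from h import *
s=np.load('/tmp/top0.npz'); im=s['image']
print('camC',-s['R'].T@s['t'])
for n,(u0,u1,v0,v1) in dict(L=(190,234,178,222),S=(342,386,172,216),B=(254,322,160,230)).items():
    k=13 if n!='B' else 8
    c=cv2.resize(im[v0:v1,u0:u1],None,fx=k,fy=k,interpolation=cv2.INTER_CUBIC)
    cv2.imwrite(f'pics/crop{n}.png',c)
E
```

```text
camC [ 0.30608555 -0.00442094  1.21237958]
```

View pics/cropL.png

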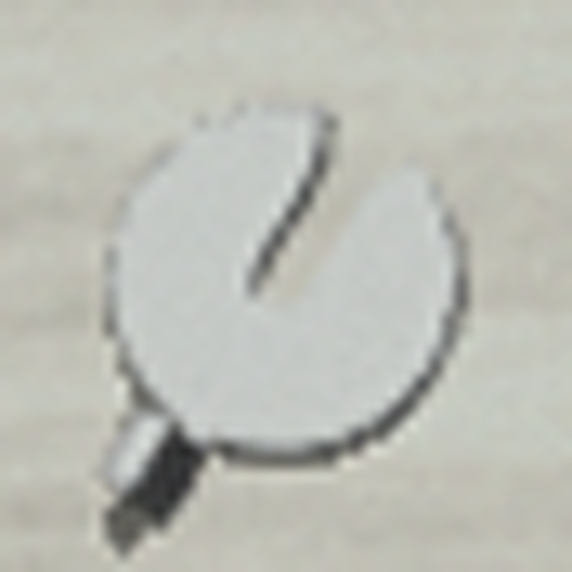

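View pics/cropS.png

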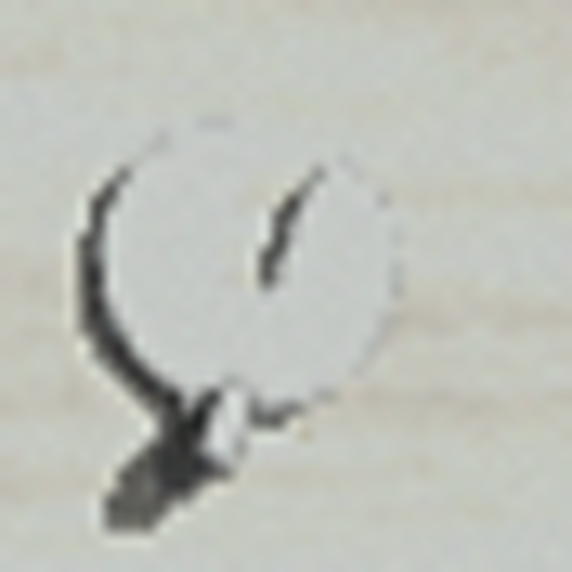

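View pics/cropB.png

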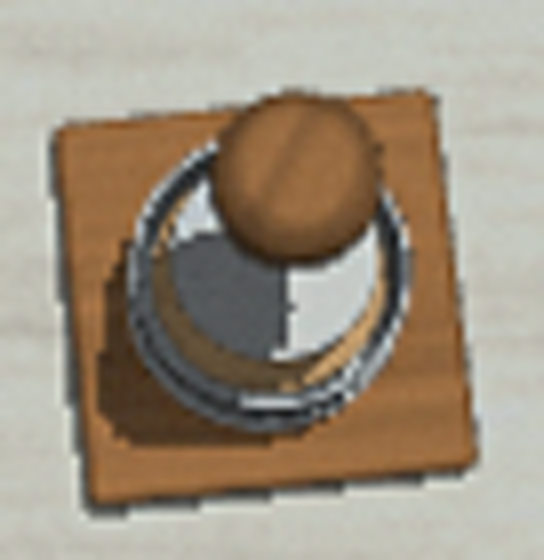

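```bash
python3 - <<'E'
from h import *
s=np.load('/tmp/top0.npz'); W=cloud(s)
def px(x,y,u0,v0,k): return u0+(x+.5)/k-.5, v0+(y+.5)/k-.5
def P(x,y,u0,v0,k,z): return ray(s,*px(x,y,u0,v0,k),z)[:2]
c=[P(*a,254,160,8,.02) for a in [(60,128),(432,93),(475,468),(90,503)]]
print('board',np.round(c,4),np.mean(c,0), [np.linalg.norm(c[i]-c[i-1]).round(4) for i in range(4)])
k=P(298,182,254,160,8,.213); print('knob mid',k)
print('mould rim', P(270,285,254,160,8,.072))
for n,u0,v0,ce,lug,mouth in (('L',190,178,(286,277),(138,447),(375,140)),('S',342,172,(250,265),(230,428),(340,160))):
    C=P(*ce,u0,v0,13,.014);l=P(*lug,u0,v0,13,.056);m=P(*mouth,u0,v0,13,.014)
    az=lambda d:np.degrees(np.arctan2(d[1],d[0]))
    print(n,C,'lug',l,np.linalg.norm(C-l),az(C-l),'mouth',np.linalg.norm(m-C),az(m-C))
# depth-based
for n,(x,y) in dict(L=(.52,.165),S=(.53,-.3)).items():
    r=np.hypot(W[...,0]-x,W[...,1]-y)
    m=(r<.09)&(W[...,2]>.035)&(W[...,2]<.08); print(n,m.sum(),W[m].mean(0) if m.any() else '')
    m=(r<.09)&(W[...,2]>.007)&(W[...,2]<.03); print(n,m.sum(),W[m].mean(0) if m.any() else '')
m=(np.hypot(W[...,0]-.51,W[...,1]+.06)<.09)&(W[...,2]>.19);print('knob',m.sum(),W[m].mean(0),W[m].min(0),W[m].max(0))
# second view
s2=np.load('/tmp/side0.npz');W2=cloud(s2)
m=(np.hypot(W2[...,0]-.51,W2[...,1]+.06)<.09)&(W2[...,2]>.19);print('knob side',m.sum(),W2[m].mean(0),W2[m].min(0),W2[m].max(0))
im=s2['image']
for n,(u0,u1,v0,v1) in dict(P=(210,300,125,250)).items():
    cv2.imwrite('pics/sideP.png',cv2.resize(im[v0:v1,u0:u1],None,fx=4.7,fy=4.7,interpolation=cv2.INTER_CUBIC))
E
```

```text
board [[ 0.5873  0.0117]
 [ 0.6012 -0.1325]
 [ 0.4549 -0.146 ]
 [ 0.4416  0.    ]] [ 0.52126919 -0.06670274] [np.float64(0.1462), np.float64(0.1449), np.float64(0.1469), np.float64(0.1466)]
knob mid [ 0.52386286 -0.06791459]
mould rim [ 0.51594084 -0.0661545 ]
L [0.51518283 0.16419644] lug [0.468641   0.19093845] 0.05367752584755595 -29.880818840676366 mouth 0.038872698850982185 -31.58417999369582
S [ 0.53682898 -0.29602446] lug [ 0.49094679 -0.27957273] 0.048742535291197715 -19.726041104752586 mouth 0.03402707283778081 -41.52376603341298
L 28 [0.46709076 0.19089173 0.05095342]
L 521 [0.51076932 0.16710364 0.01328603]
S 30 [ 0.49044771 -0.27772433  0.05145352]
S 372 [ 0.5328208  -0.29383228  0.01348487]
knob 9285 [ 0.58282355 -0.06136831  0.68443124] [ 0.49442345 -0.11923904  0.21206754] [ 0.58868971 -0.00203886  0.84700069]
knob side 1117 [ 0.55103216 -0.07295136  0.37556638] [ 0.49465021 -0.11718611  0.19005753] [ 0.58201908 -0.0038403   0.53227862]
```

View pics/sideP.png

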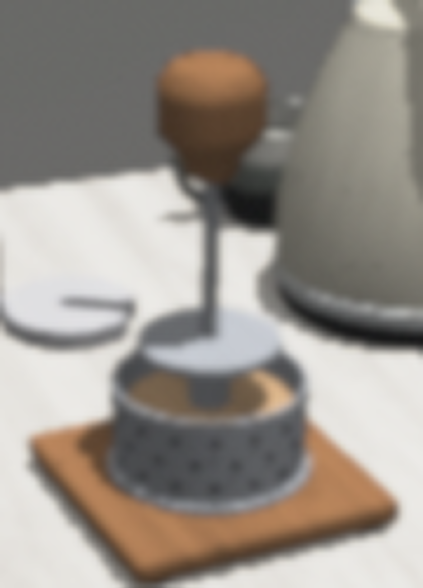

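```bash
cat >> h.py <<'E'
def state():
    from station import manip
    s=manip.sense(); M=Rn.from_quat(s['tool_rot']).as_matrix(); p=np.array(s['tcp_pos'])
    return s,M,p,np.degrees(np.arctan2(M[1,2],M[0,2]))
def show():
    s,M,p,az=state(); print('t',round(s['t'],2),'tcp',p.round(4),'zaz',round(az,2),'xax',M[:,0].round(4),'F',np.round(s['force'],1),'gap',round(s['finger_gap'],3),'q',np.degrees(s['q']).round(1))
def go(*wps):
    """wps: (x,y,z,az) tcp targets -> rows"""
    s,M,p,az=state(); show()
    for w in wps:
        d=M.T@(np.array(w[:3])-p); a=-((w[3]-az+180)%360-180) if w[3] is not None else 0
        print([round(float(v),4) for v in d]+[round(float(a),1)])
E
python3 - <<'E'
from h import *
go((.30,-.40,.27,-120),(.39,-.12,.28,-80),(.43,.10,.27,-30),(.458,.195,.15,-30))
E
```

```text
t 0.15 tcp [ 0.1851 -0.5964  0.2306] zaz -162.77 xax [-2.0e-04  1.6e-03 -1.0e+00] F [ 0.1  0.2 -0.4] gap 1.002 q [-83.   30.3  82.1  -0.   67.7 -10.2]
[-0.0391, -0.1536, -0.1679, -42.8]
[-0.0487, -0.3944, -0.3368, -82.8]
[-0.0383, -0.5926, -0.4402, -132.8]
[0.0818, -0.6749, -0.4951, -132.8]
```

>>> play_rows(
  series=[
    [-0.01,-0.04,-0.04,-8],
    [-0.02,-0.08,-0.085,-16],
    [-0.03,-0.115,-0.125,-24],
    [-0.039,-0.154,-0.168,-32],
    [-0.041,-0.19,-0.2,-40],
    [-0.043,-0.23,-0.23,-48],
    [-0.045,-0.27,-0.26,-56],
    [-0.047,-0.31,-0.285,-64],
    [-0.048,-0.35,-0.31,-72],
    [-0.049,-0.394,-0.337,-80],
    [-0.045,-0.44,-0.36,-88],
    [-0.042,-0.49,-0.385,-96],
    [-0.04,-0.54,-0.41,-104],
    [-0.038,-0.593,-0.44,-112],
    [-0.038,-0.593,-0.44,-120],
    [-0.038,-0.593,-0.44,-128],
    [-0.038,-0.593,-0.44,-132.8],
    [-0.038,-0.593,-0.44,-132.8],
  ],
  claw=60,
)

```text
t: 1.95
tcp_pos: [0.4293, 0.1011, 0.2694]
tool_rot: [0.183, 0.684, -0.182, 0.683]
force: [0.1, 0.1, -0.9]
finger_gap: 0.599
```

```bash
python3 - <<'E'
from h import *
from station import snapshot
show()
for n in ("side","top","wrist"):
    s=snapshot(n); cv2.imwrite(f"pics/{n}1.png",s["image"]); np.savez(f"/tmp/{n}1.npz",**s)
E
```

```text
t 1.95 tcp [0.4293 0.1011 0.2694] zaz -29.87 xax [-8.0e-04  1.6e-03 -1.0e+00] F [ 0.1  0.1 -0.9] gap 0.599 q [-1.400e+00  1.290e+01  1.044e+02  1.000e-01  6.270e+01 -6.160e+01]
```

View pics/wrist1.png

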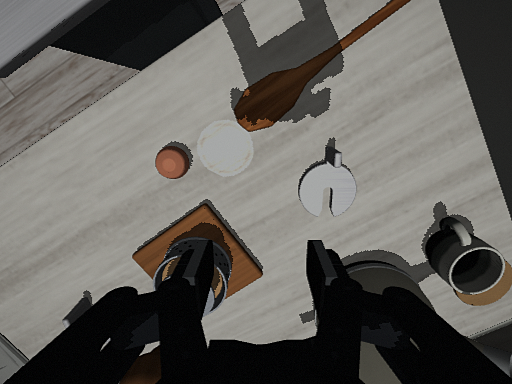

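View pics/side1.png

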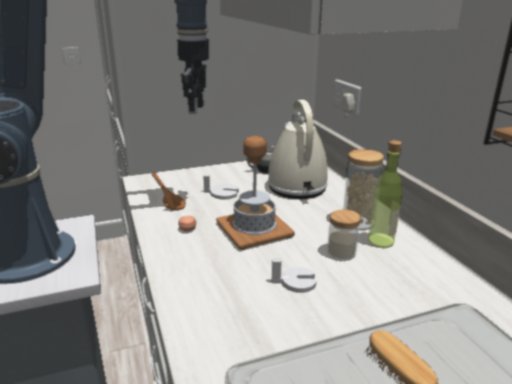

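```bash
python3 - <<'E'
from h import *
s=np.load('/tmp/wrist1.npz')
im=s['image']; cv2.imwrite('pics/w1c.png',cv2.resize(im[130:230,280:380],None,fx=6,fy=6,interpolation=cv2.INTER_CUBIC))
# overlay model
def model(cx,cy,az,R):
    d=np.array([np.cos(az),np.sin(az)]);n=np.array([-d[1],d[0]]);c=np.array([cx,cy])
    return d,n,c
E
```

```text
(no output)
```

View pics/w1c.png

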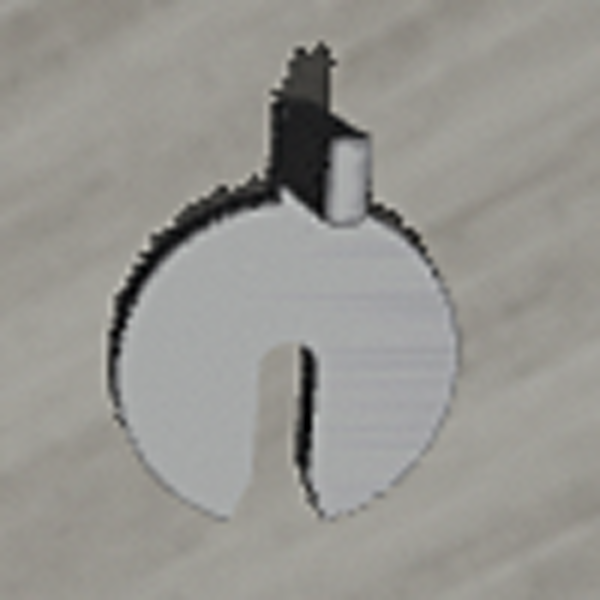

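```bash
python3 - <<'E'
from h import *
s=np.load('/tmp/wrist1.npz')
P=lambda x,y,z: ray(s,280+(x+.5)/6-.5,130+(y+.5)/6-.5,z)[:2]
l=P(350,181,.056);c=P(288,362,.014);m=P(279,516,.014)
a=lambda d:np.degrees(np.arctan2(d[1],d[0])).round(2)
print(l,c,m,np.linalg.norm(c-l),a(c-l),a(m-c),a(m-l), a(P(346,225,.056)-P(350,137,.056)))
E
```

```text
[0.46966564 0.18984633] [0.51530719 0.16388503] [0.55054781 0.14435287] 0.05250847740063367 -29.63 -29.0 -29.36 -27.75
```

```bash
python3 - <<'E'
from h import *
go((.456,.1974,.12,-29.4),(.456,.1974,.024,-29.4))
E
```

```text
t 2.1 tcp [0.4296 0.1    0.2696] zaz -30.09 xax [-4.0e-04  1.7e-03 -1.0e+00] F [-0.4 -0.4  0.1] gap 0.6 q [-1.500e+00  1.290e+01  1.044e+02  1.000e-01  6.270e+01 -6.150e+01]
[0.1498, 0.0973, -0.0258, -0.7]
[0.2458, 0.0972, -0.0257, -0.7]
```

>>> play_rows(
  series=[
    [0.03,0.04,-0.012,-0.7],
    [0.07,0.08,-0.025,-0.7],
    [0.11,0.0973,-0.0258,-0.7],
    [0.15,0.0973,-0.0258,-0.7],
    [0.18,0.0973,-0.0258,-0.7],
    [0.21,0.0973,-0.0258,-0.7],
    [0.235,0.0973,-0.0258,-0.7],
    [0.2458,0.0973,-0.0258,-0.7],
    [0.2458,0.0973,-0.0258,-0.7],
    [0.2458,0.0973,-0.0258,-0.7],
  ],
)

```text
t: 3.1
tcp_pos: [0.4566, 0.1974, 0.0245]
tool_rot: [0.18, 0.684, -0.179, 0.684]
force: [0.3, -0.4, 0.1]
finger_gap: 0.595
```

```bash
python3 - <<'E'
from h import *
from station import snapshot
show()
for n in ("wrist",):
    s=snapshot(n); cv2.imwrite(f"pics/{n}2.png",s["image"]); np.savez(f"/tmp/{n}2.npz",**s)
E
```

```text
t 3.1 tcp [0.4566 0.1974 0.0245] zaz -29.45 xax [ 6.0e-04  1.9e-03 -1.0e+00] F [ 0.3 -0.4  0.1] gap 0.595 q [ 10.4  41.1 108.8   0.2  30.1 -50.3]
```

View pics/wrist2.png

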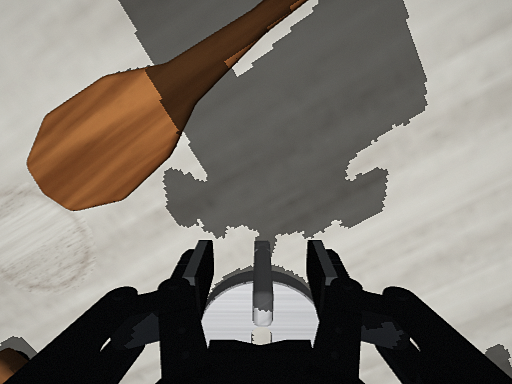

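>>> play_rows(
  series=[
    [0,0,0,0],
    [0,0,0,0],
    [0,0,0,0],
    [0,0,0,0],
    [0,0,0,0],
    [0,0,0,0],
    [0,0,0,0],
  ],
  claw=0,
  force=90,
)

```text
t: 3.85
tcp_pos: [0.4574, 0.1977, 0.0261]
tool_rot: [0.181, 0.683, -0.178, 0.685]
force: [-0.7, -0.1, 6.8]
finger_gap: 0.094
```

```bash
python3 - <<'E'
from h import *
from station import snapshot
go((.4566,.1974,.134,-29.4))
for n in ("wrist","side"):
    s=snapshot(n); cv2.imwrite(f"pics/{n}3.png",s["image"]); np.savez(f"/tmp/{n}3.npz",**s)
E
```

```text
t 3.85 tcp [0.4574 0.1977 0.0261] zaz -29.42 xax [ 0.0035  0.0023 -1.    ] F [-0.7 -0.1  6.8] gap 0.094 q [ 10.4  40.9 108.7   0.2  30.1 -50.3]
[-0.1079, -0.0002, -0.0004, -0.0]
```

View pics/wrist3.png

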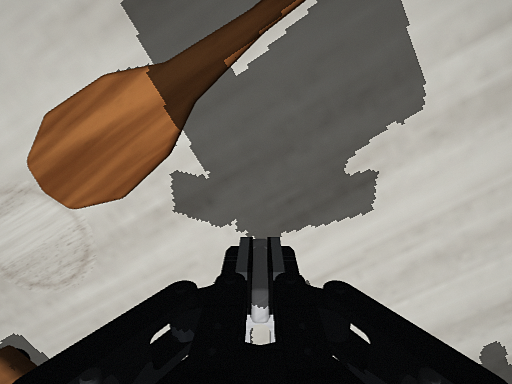

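>>> play_rows(
  series=[
    [-0.02,0,0,0],
    [-0.05,0,0,0],
    [-0.08,0,0,0],
    [-0.105,0,0,0],
    [-0.108,0,0,0],
    [-0.108,0,0,0],
  ],
)

```text
t: 4.55
tcp_pos: [0.4569, 0.1975, 0.1343]
tool_rot: [0.181, 0.683, -0.178, 0.685]
force: [0.0, 0.2, -2.9]
finger_gap: 0.094
```

```bash
python3 - <<'E'
from h import *
from station import snapshot
show()
for n in ("wrist","side","top"):
    s=snapshot(n); cv2.imwrite(f"pics/{n}4.png",s["image"]); np.savez(f"/tmp/{n}4.npz",**s)
a=cv2.imread('pics/side4.png')[90:250,130:300]; b=cv2.imread('pics/wrist4.png')[200:384,160:360]
a=cv2.resize(a,(400,376));b=cv2.resize(b,(400,376)); cv2.imwrite('pics/c4.png',np.hstack([a,b]))
E
```

```text
t 4.55 tcp [0.4569 0.1975 0.1343] zaz -29.42 xax [ 0.0043  0.0025 -1.    ] F [ 0.   0.2 -2.9] gap 0.094 q [ 1.040e+01  2.910e+01  1.057e+02  1.000e-01  4.490e+01 -5.030e+01]
```

View pics/c4.png

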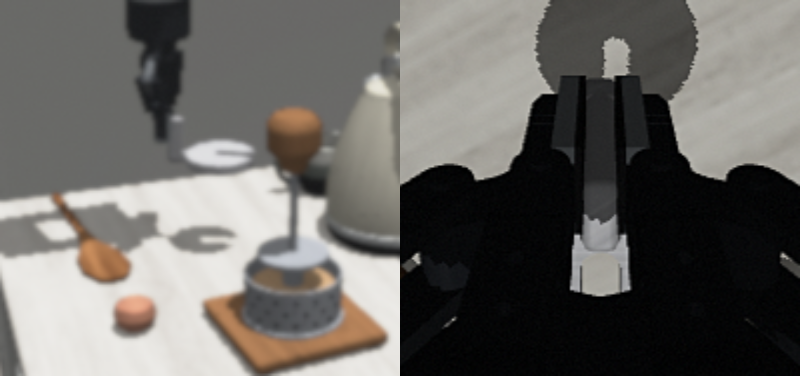

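View pics/top4.png

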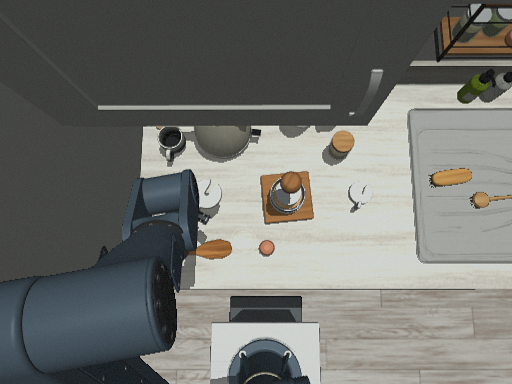

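```bash
python3 - <<'E'
from h import *
go((.4727,.0665,.128,-70))
E
```

```text
t 4.7 tcp [0.4558 0.1972 0.1326] zaz -29.42 xax [ 1.0e-04  1.7e-03 -1.0e+00] F [-0.4 -0.4 -2. ] gap 0.092 q [ 1.040e+01  2.930e+01  1.057e+02  1.000e-01  4.500e+01 -5.030e+01]
[0.0044, -0.1055, 0.0789, 40.6]
```

>>> play_rows(
  series=[
    [0,0,0,6],
    [0.0,-0.01,0.0,14],
    [0,-0.03,0.02,21],
    [0,-0.05,0.037,28],
    [0.002,-0.07,0.052,35],
    [0.003,-0.09,0.067,40.6],
    [0.0044,-0.1055,0.0789,40.6],
    [0.0044,-0.1055,0.0789,40.6],
    [0.0044,-0.1055,0.0789,40.6],
  ],
)

```text
t: 5.6
tcp_pos: [0.472, 0.0664, 0.1269]
tool_rot: [0.406, 0.58, -0.406, 0.578]
force: [-0.0, 1.1, -2.2]
finger_gap: 0.094
```

```bash
python3 - <<'E'
from h import *
from station import snapshot
show()
for n in ("wrist","side","top"):
    s=snapshot(n); cv2.imwrite(f"pics/{n}5.png",s["image"]); np.savez(f"/tmp/{n}5.npz",**s)
a=cv2.imread('pics/side5.png')[110:250,180:310]; b=cv2.imread('pics/top5.png')[130:270,200:330]
a=cv2.resize(a,None,fx=3,fy=3,interpolation=2);b=cv2.resize(b,None,fx=3,fy=3,interpolation=2); cv2.imwrite('pics/c5.png',np.hstack([a,b]))
E
```

```text
t 5.6 tcp [0.472  0.0664 0.1269] zaz -70.11 xax [-0.0026  0.0023 -1.    ] F [-0.   1.1 -2.2] gap 0.094 q [ -5.5  28.8 108.6   0.2  42.7 -25.6]
```

View pics/c5.png

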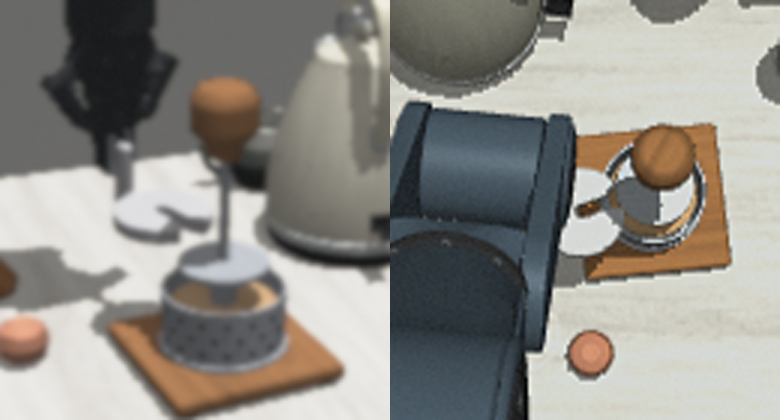

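View pics/wrist5.png

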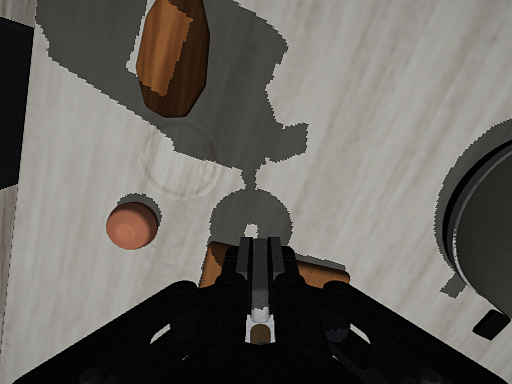

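```bash
python3 - <<'E'
from h import *
s=np.load('/tmp/top5.npz');W=cloud(s)
# arm points within 0.16 of tcp, z>0.15
m=(np.hypot(W[...,0]-.472,W[...,1]-.0664)<.2)&(W[...,2]>.16)
for y in np.arange(.06,-.06,-.01):
    k=m&(abs(W[...,1]-y)<.005)
    if k.any(): print(round(y,3),W[k].min(0).round(3),W[k].max(0).round(3))
s=np.load('/tmp/side5.npz');W=cloud(s)
m=(np.hypot(W[...,0]-.472,W[...,1]-.0664)<.12)
for z in np.arange(.1,.5,.02):
    k=m&(abs(W[...,2]-z)<.01)
    if k.any(): print('z',round(z,3),k.sum(),W[k].min(0).round(3)[:2],W[k].max(0).round(3)[:2])
E
```

```text
0.06 [0.272 0.055 0.385] [0.588 0.065 0.839]
0.05 [0.272 0.045 0.323] [0.589 0.055 0.839]
0.04 [0.273 0.035 0.322] [0.588 0.045 0.839]
0.03 [0.275 0.025 0.428] [0.588 0.035 0.839]
0.02 [0.277 0.015 0.418] [0.589 0.025 0.839]
0.01 [0.43  0.005 0.404] [0.588 0.015 0.837]
-0.0 [ 0.577 -0.004  0.481] [0.588 0.005 0.838]
-0.01 [ 0.578 -0.015  0.481] [ 0.589 -0.005  0.838]
-0.02 [ 0.578 -0.025  0.48 ] [ 0.588 -0.015  0.838]
-0.03 [ 0.578 -0.035  0.483] [ 0.589 -0.025  0.838]
-0.04 [ 0.506 -0.045  0.21 ] [ 0.588 -0.035  0.839]
-0.05 [ 0.497 -0.055  0.212] [ 0.588 -0.045  0.837]
z 0.1 169 [ 0.453 -0.051] [0.532 0.061]
z 0.12 423 [ 0.452 -0.04 ] [0.534 0.077]
z 0.14 92 [0.453 0.041] [0.49 0.07]
z 0.16 114 [0.453 0.043] [0.496 0.073]
z 0.18 206 [0.427 0.04 ] [0.516 0.091]
z 0.2 263 [0.415 0.034] [0.529 0.09 ]
z 0.22 322 [0.408 0.032] [0.535 0.086]
z 0.24 227 [0.428 0.041] [0.512 0.073]
z 0.26 196 [0.434 0.026] [0.506 0.07 ]
z 0.28 253 [0.434 0.026] [0.507 0.07 ]
z 0.3 266 [0.433 0.027] [0.508 0.084]
z 0.32 226 [0.436 0.028] [0.505 0.072]
z 0.34 258 [0.436 0.029] [0.506 0.072]
z 0.36 242 [0.438 0.029] [0.505 0.074]
z 0.38 221 [0.435 0.007] [0.506 0.092]
z 0.4 265 [0.426 0.002] [0.504 0.118]
z 0.42 372 [ 0.409 -0.   ] [0.507 0.117]
z 0.44 464 [0.392 0.001] [0.507 0.022]
z 0.46 485 [0.374 0.001] [0.495 0.119]
z 0.48 580 [0.36  0.007] [0.582 0.121]
```

```bash
python3 - <<'E'
from h import *
s=np.load('/tmp/side5.npz');im=s['image']
cv2.imwrite('pics/s5c.png',cv2.resize(im[150:225,205:295],None,fx=8,fy=8,interpolation=2))
for X in [(.5213,-.067),(.5239,-.0679),(.519,-.067)]:
    print(X,[proj(s,[*X,z])[0].round(2) for z in (.1,.14,.18)])
W=cloud(s)
# stem points by depth
m=(np.hypot(W[...,0]-.521,W[...,1]+.067)<.015)&(W[...,2]>.11)&(W[...,2]<.175)
P=W[m];print(len(P),P.mean(0),np.median(P,0))
v,u=np.where(m); print([(r,u[v==r].min(),u[v==r].max()) for r in np.unique(v)])
m=(np.hypot(W[...,0]-.521,W[...,1]+.067)<.045)&(abs(W[...,2]-.095)<.004);P=W[m];print('plate',len(P),P.mean(0),P.min(0),P.max(0))
E
```

```text
(0.5213, -0.067) [array([253.28, 194.31]), array([253.34, 179.06]), array([253.41, 163.33])]
(0.5239, -0.0679) [array([254.42, 194.31]), array([254.51, 179.06]), array([254.59, 163.32])]
(0.519, -0.067) [array([252.38, 194.45]), array([252.43, 179.19]), array([252.48, 163.45])]
82 [ 0.52186566 -0.07056001  0.14405756] [ 0.52147651 -0.07076477  0.14421936]
[(np.int64(166), np.int64(253), np.int64(256)), (np.int64(167), np.int64(253), np.int64(256)), (np.int64(168), np.int64(253), np.int64(256)), (np.int64(169), np.int64(253), np.int64(256)), (np.int64(170), np.int64(253), np.int64(255)), (np.int64(171), np.int64(253), np.int64(255)), (np.int64(172), np.int64(253), np.int64(255)), (np.int64(173), np.int64(253), np.int64(255)), (np.int64(174), np.int64(253), np.int64(255)), (np.int64(175), np.int64(253), np.int64(255)), (np.int64(176), np.int64(253), np.int64(255)), (np.int64(177), np.int64(253), np.int64(255)), (np.int64(178), np.int64(253), np.int64(255)), (np.int64(179), np.int64(253), np.int64(255)), (np.int64(180), np.int64(253), np.int64(255)), (np.int64(181), np.int64(253), np.int64(255)), (np.int64(182), np.int64(253), np.int64(255)), (np.int64(183), np.int64(253), np.int64(255)), (np.int64(184), np.int64(253), np.int64(255)), (np.int64(185), np.int64(253), np.int64(255)), (np.int64(186), np.int64(253), np.int64(255)), (np.int64(187), np.int64(253), np.int64(255)), (np.int64(188), np.int64(253), np.int64(255)), (np.int64(189), np.int64(253), np.int64(255)), (np.int64(190), np.int64(253), np.int64(255)), (np.int64(191), np.int64(253), np.int64(255))]
plate 359 [ 0.52104451 -0.0728379   0.09497572] [ 0.48548981 -0.10618889  0.09107652] [ 0.55912514 -0.02922885  0.0974235 ]
```

View pics/s5c.png

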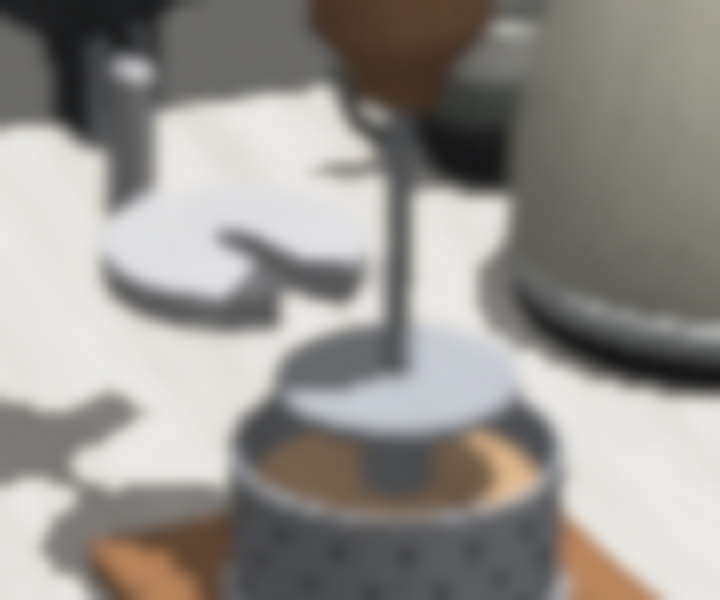

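```bash
python3 - <<'E'
from h import *
d=np.array([np.cos(np.radians(-70)),np.sin(np.radians(-70))]); T=np.array([.5001,-.0037])
go(*[(*(T-d*k),.127,-70) for k in (.075,.05,.025,.004,0)])
E
```

```text
t 5.75 tcp [0.4721 0.0673 0.1275] zaz -69.97 xax [-0.0013  0.0021 -1.    ] F [-0.3 -0.1 -1.2] gap 0.092 q [ -5.4  28.7 108.6   0.2  42.7 -25.6]
[0.0005, 0.002, 0.0013, 0.0]
[0.0005, 0.002, 0.0263, 0.0]
[0.0004, 0.002, 0.0513, 0.0]
[0.0004, 0.002, 0.0723, 0.0]
[0.0004, 0.002, 0.0763, 0.0]
```

>>> play_rows(
  series=[
    [0,0.002,0.002,0],
    [0,0.002,0.01,0],
    [0,0.002,0.02,0],
    [0,0.002,0.03,0],
    [0,0.002,0.036,0],
    [0,0.002,0.036,0],
  ],
)

```text
t: 6.35
tcp_pos: [0.4871, 0.033, 0.1275]
tool_rot: [0.406, 0.579, -0.405, 0.578]
force: [-0.5, 0.2, -2.2]
finger_gap: 0.09
```

```bash
python3 - <<'E'
from h import *
from station import snapshot
show()
for n in ("side","top"):
    s=snapshot(n); cv2.imwrite(f"pics/{n}6.png",s["image"]); np.savez(f"/tmp/{n}6.npz",**s)
a=cv2.imread('pics/side6.png')[120:240,200:310]; b=cv2.imread('pics/top6.png')[150:270,220:330]
a=cv2.resize(a,None,fx=3.6,fy=3.6,interpolation=2);b=cv2.resize(b,None,fx=3.6,fy=3.6,interpolation=2); cv2.imwrite('pics/c6.png',np.hstack([a,b]))
E
```

```text
t 6.35 tcp [0.4871 0.033  0.1275] zaz -70.07 xax [-4.0e-04  1.9e-03 -1.0e+00] F [-0.5  0.2 -2.2] gap 0.09 q [-9.300e+00  2.940e+01  1.071e+02  1.000e-01  4.360e+01 -2.940e+01]
```

View pics/c6.png

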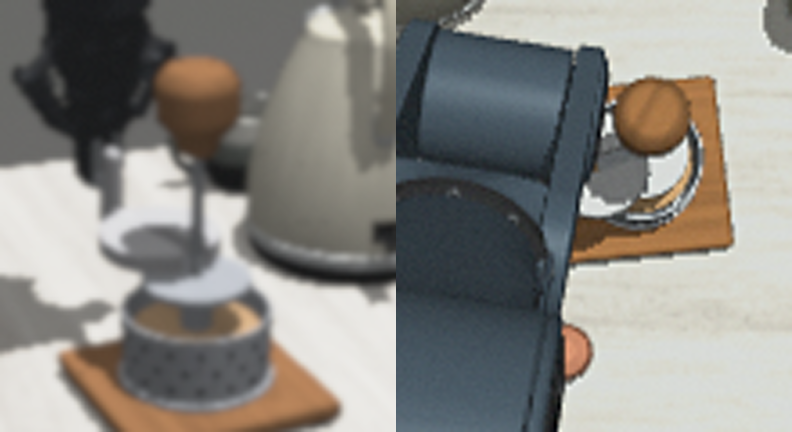

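>>> play_rows(
  series=[
    [0,0,0.006,0],
    [0,0,0.013,0],
    [0,0,0.02,0],
    [0,0,0.027,0],
    [0,0,0.034,0],
    [0,0,0.034,0],
  ],
)

```text
t: 7.05
tcp_pos: [0.4986, 0.0008, 0.1274]
tool_rot: [0.406, 0.579, -0.406, 0.578]
force: [0.1, 0.1, -3.1]
finger_gap: 0.09
```

```bash
python3 - <<'E'
from h import *
from station import snapshot
show()
for n in ("side","top"):
    s=snapshot(n); cv2.imwrite(f"pics/{n}7.png",s["image"]); np.savez(f"/tmp/{n}7.npz",**s)
a=cv2.imread('pics/side7.png')[120:240,200:310]; b=cv2.imread('pics/top7.png')[150:270,220:330]
a=cv2.resize(a,None,fx=3.6,fy=3.6,interpolation=2);b=cv2.resize(b,None,fx=3.6,fy=3.6,interpolation=2); cv2.imwrite('pics/c7.png',np.hstack([a,b]))
E
```

```text
t 7.05 tcp [0.4986 0.0008 0.1274] zaz -70.09 xax [-6.0e-04  1.9e-03 -1.0e+00] F [ 0.1  0.1 -3.1] gap 0.09 q [-1.280e+01  3.000e+01  1.056e+02  1.000e-01  4.450e+01 -3.280e+01]
```

View pics/c7.png

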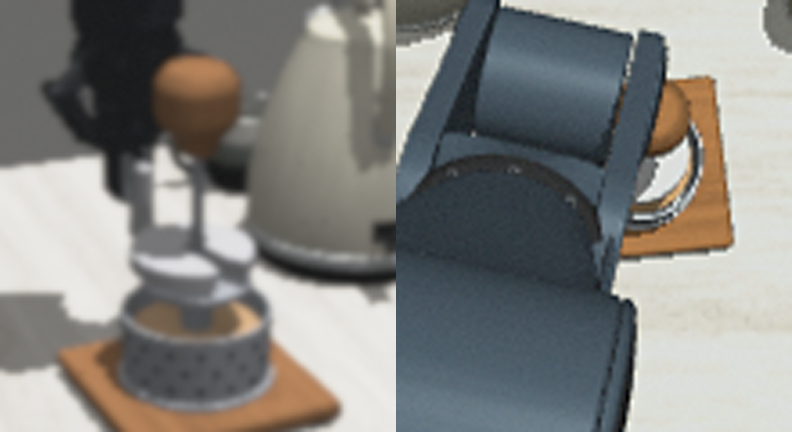

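>>> play_rows(
  series=[
    [0,0,0.002,0],
    [0,0,0.004,0],
    [0,0,0.005,0],
    [0,0,0.005,0],
  ],
)

```text
t: 7.55
tcp_pos: [0.4995, -0.003, 0.1273]
tool_rot: [0.406, 0.58, -0.406, 0.578]
force: [0.1, 0.4, -2.1]
finger_gap: 0.092
```

>>> play_rows(
  series=[
    [0.002,0,0,0],
    [0.004,0,0,0],
    [0.005,0,0,0],
    [0.005,0,0,0],
  ],
)

```text
t: 7.95
tcp_pos: [0.4993, -0.0029, 0.122]
tool_rot: [0.406, 0.58, -0.406, 0.578]
force: [0.1, 0.2, -2.2]
finger_gap: 0.094
```

```bash
python3 - <<'E'
from h import *
show()
E
```

```text
t 7.95 tcp [ 0.4993 -0.0029  0.122 ] zaz -70.06 xax [-0.0024  0.0026 -1.    ] F [ 0.1  0.2 -2.2] gap 0.094 q [-13.2  30.6 105.7   0.2  43.9 -33.3]
```

No contact yet; lower 1 mm at a time.

>>> play_rows(
  series=[
    [0.0005,0,0,0],
    [0.001,0,0,0],
    [0.0015,0,0,0],
    [0.0015,0,0,0],
  ],
)

```text
t: 8.35
tcp_pos: [0.4992, -0.0028, 0.1211]
tool_rot: [0.406, 0.58, -0.406, 0.578]
force: [-2.3, 1.8, 4.7]
finger_gap: 0.096
```

```bash
python3 - <<'E'
from h import *
from station import snapshot
show()
for n in ("side",):
    s=snapshot(n); cv2.imwrite(f"pics/{n}8.png",s["image"]); np.savez(f"/tmp/{n}8.npz",**s)
a=cv2.imread('pics/side8.png')[120:240,200:310]
cv2.imwrite('pics/c8.png',cv2.resize(a,None,fx=5,fy=5,interpolation=2))
E
```

```text
t 8.35 tcp [ 0.4992 -0.0028  0.1211] zaz -70.05 xax [-0.0021  0.0026 -1.    ] F [-2.3  1.8  4.7] gap 0.096 q [-13.2  30.6 105.7   0.2  43.8 -33.3]
```

View pics/c8.png

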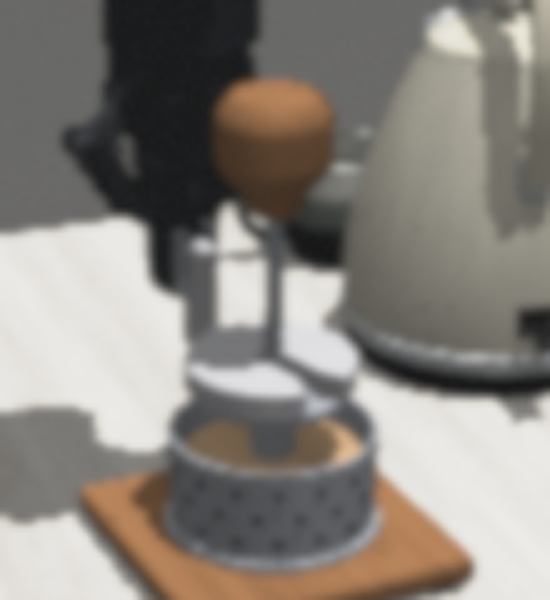

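>>> play_rows(
  series=[
    [-0.0005,0,0.001,0],
    [-0.0005,0,0.002,0],
    [-0.0005,0,0.002,0],
  ],
)

```text
t: 8.7
tcp_pos: [0.5002, -0.0049, 0.1214]
tool_rot: [0.406, 0.58, -0.406, 0.578]
force: [0.3, 1.3, -1.6]
finger_gap: 0.088
```

```bash
python3 - <<'E'
from h import *
show()
E
```

```text
t 8.7 tcp [ 0.5002 -0.0049  0.1214] zaz -70.06 xax [-0.0017  0.0024 -1.    ] F [ 0.3  1.3 -1.6] gap 0.088 q [-13.4  30.7 105.6   0.2  43.9 -33.5]
```

>>> play_rows(
  series=[
    [0,0,0.001,0],
    [0,0,0.002,0],
    [0,0,0.002,0],
  ],
)

```text
t: 9.0
tcp_pos: [0.5005, -0.0061, 0.1214]
tool_rot: [0.407, 0.58, -0.405, 0.577]
force: [-1.1, 5.2, 1.4]
finger_gap: 0.09
```

```bash
python3 - <<'E'
from h import *
show()
E
```

```text
t 9.0 tcp [ 0.5005 -0.0061  0.1214] zaz -70.09 xax [-0.0026  0.0039 -1.    ] F [-1.1  5.2  1.4] gap 0.09 q [-13.6  30.7 105.5   0.3  44.  -33.7]
```

>>> play_rows(
  series=[
    [0,0,-0.0012,0],
    [0.0005,0,-0.0015,0],
    [0.0008,0,-0.0015,0],
  ],
)

```text
t: 9.3
tcp_pos: [0.5005, -0.0052, 0.1211]
tool_rot: [0.407, 0.58, -0.405, 0.578]
force: [-0.6, 0.1, 7.3]
finger_gap: 0.096
```

>>> play_rows(
  series=[
    [0,0,0,0],
    [0,0,0,0],
    [0,0,0,0],
    [0,0,0,0],
  ],
  claw=30,
)

```text
t: 9.7
tcp_pos: [0.5004, -0.0052, 0.121]
tool_rot: [0.407, 0.58, -0.405, 0.578]
force: [0.7, -0.4, -0.4]
finger_gap: 0.298
```

```bash
python3 - <<'E'
from h import *
show()
E
```

```text
t 9.7 tcp [ 0.5004 -0.0052  0.121 ] zaz -70.08 xax [-0.0016  0.003  -1.    ] F [ 0.7 -0.4 -0.4] gap 0.298 q [-13.5  30.7 105.6   0.2  43.8 -33.6]
```

Retreat straight back along −z (outward), then look.

>>> play_rows(
  series=[
    [0,0,-0.01,0],
    [0,0,-0.03,0],
    [0,0,-0.06,0],
    [0,0,-0.1,0],
    [-0.03,0,-0.12,0],
    [-0.07,0,-0.13,0],
    [-0.11,0,-0.13,0],
    [-0.14,0,-0.13,0],
    [-0.14,0,-0.13,0],
  ],
)

```text
t: 10.6
tcp_pos: [0.4586, 0.1176, 0.2654]
tool_rot: [0.408, 0.577, -0.403, 0.581]
force: [1.4, -0.6, 0.6]
finger_gap: 0.302
```

```bash
python3 - <<'E'
from h import *
from station import snapshot
show()
for n in ("wrist","side","top"):
    s=snapshot(n); cv2.imwrite(f"pics/{n}9.png",s["image"]); np.savez(f"/tmp/{n}9.npz",**s)
a=cv2.imread('pics/side9.png')[120:240,200:310]; b=cv2.imread('pics/top9.png')[150:270,220:330]
a=cv2.resize(a,None,fx=3.6,fy=3.6,interpolation=2);b=cv2.resize(b,None,fx=3.6,fy=3.6,interpolation=2); cv2.imwrite('pics/c9.png',np.hstack([a,b]))
E
```

```text
t 10.6 tcp [0.4586 0.1176 0.2654] zaz -70.01 xax [ 0.0081  0.0033 -1.    ] F [ 1.4 -0.6  0.6] gap 0.302 q [  0.7  15.7 101.    0.2  62.8 -19.4]
```

View pics/c9.png

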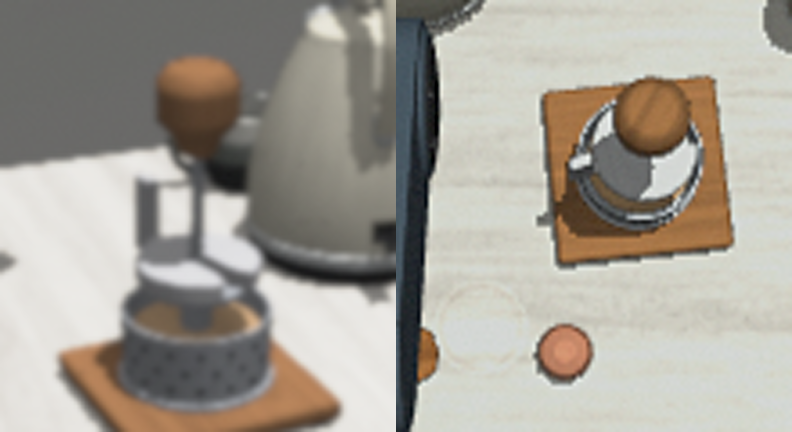

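```bash
python3 - <<'E'
from h import *
go((.39,.03,.29,-60),(.39,-.13,.29,-40),(.43,-.25,.27,-20))
s=np.load('/tmp/top9.npz'); 
E
```

```text
t 10.75 tcp [0.4552 0.1169 0.2606] zaz -70.06 xax [-0.0034  0.003  -1.    ] F [-0.1  1.   0.3] gap 0.298 q [  0.6  16.1 101.4   0.2  62.7 -19.4]
[-0.0294, -0.091, 0.0594, -10.1]
[-0.0299, -0.1456, 0.2098, -30.1]
[-0.0104, -0.1489, 0.3363, -50.1]
```

>>> play_rows(
  series=[
    [-0.01,-0.025,0.01,-4],
    [-0.02,-0.055,0.03,-8],
    [-0.029,-0.091,0.059,-12],
    [-0.03,-0.105,0.097,-18],
    [-0.03,-0.12,0.135,-24],
    [-0.03,-0.133,0.172,-30],
    [-0.03,-0.146,0.21,-36],
    [-0.025,-0.148,0.25,-42],
    [-0.018,-0.149,0.29,-48],
    [-0.0104,-0.149,0.336,-50.1],
    [-0.0104,-0.149,0.336,-50.1],
    [-0.0104,-0.149,0.336,-50.1],
    [-0.0104,-0.149,0.336,-50.1],
  ],
  claw=60,
)

```text
t: 12.05
tcp_pos: [0.4286, -0.2482, 0.2686]
tool_rot: [0.124, 0.699, -0.121, 0.694]
force: [-0.3, 0.7, -0.1]
finger_gap: 0.598
```

```bash
python3 - <<'E'
from h import *
from station import snapshot
show()
for n in ("wrist",):
    s=snapshot(n); cv2.imwrite(f"pics/{n}10.png",s["image"]); np.savez(f"/tmp/{n}10.npz",**s)
print(proj(s,[[.5368,-.296,.014],[.491,-.279,.056]]))
E
```

```text
t 12.05 tcp [ 0.4286 -0.2482  0.2686] zaz -19.96 xax [-0.0064  0.0062 -1.    ] F [-0.3  0.7 -0.1] gap 0.598 q [ -43.    17.7   97.3    0.    65.5 -113.1]
[[254.76317457 238.53620544]
 [254.45629611 219.48029318]]
```

View pics/wrist10.png

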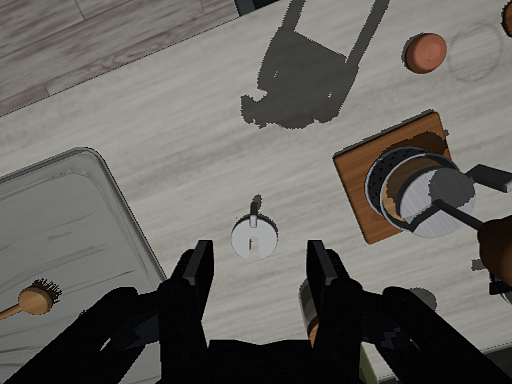

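```bash
python3 - <<'E'
from h import *
s=np.load('/tmp/wrist10.npz')
im=s['image']; cv2.imwrite('pics/w10c.png',cv2.resize(im[190:265,215:290],None,fx=8,fy=8,interpolation=cv2.INTER_CUBIC))
E
```

```text
(no output)
```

View pics/w10c.png

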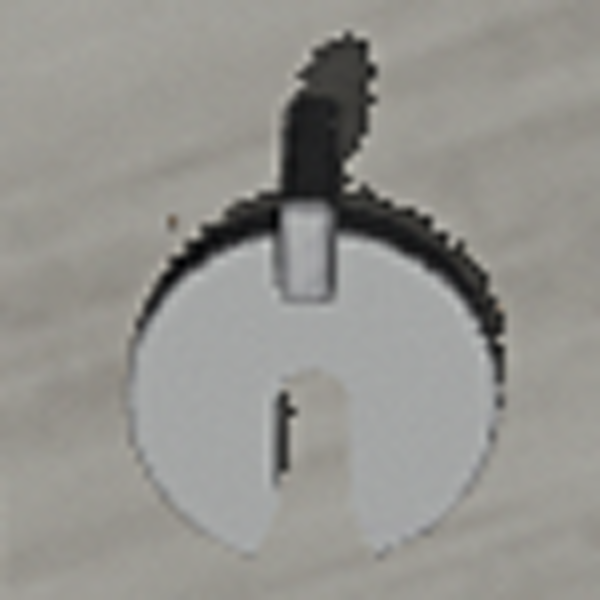

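```bash
python3 - <<'E'
from h import *
s=np.load('/tmp/wrist10.npz')
P=lambda x,y,z: ray(s,215+(x+.5)/8-.5,190+(y+.5)/8-.5,z)[:2]
l=P(308,251,.056);c=P(313,400,.014);m=P(313,556,.014)
a=lambda d:np.degrees(np.arctan2(d[1],d[0])).round(2)
print(l,c,m,np.linalg.norm(c-l),np.linalg.norm(m-c),a(c-l),a(m-c),a(m-l))
go((.455,-.262,.2,-20))
E
```

```text
[ 0.49234413 -0.28149466] [ 0.53786717 -0.29815515] [ 0.56962778 -0.30987277] 0.04847596322140634 0.03385320180299777 -20.1 -20.25 -20.16
t 12.1 tcp [ 0.4289 -0.2481  0.2692] zaz -19.93 xax [-0.0055  0.0052 -1.    ] F [-0.4  0.3 -0.5] gap 0.603 q [ -43.    17.6   97.3    0.    65.5 -113.1]
[0.0689, -0.0044, 0.0298, 0.1]
```

```bash
python3 - <<'E'
from h import *
go((.4765,-.275,.12,-20.1),(.4765,-.275,.025,-20.1))
E
```

```text
t 12.1 tcp [ 0.4289 -0.2481  0.2692] zaz -19.93 xax [-0.0055  0.0052 -1.    ] F [-0.4  0.3 -0.5] gap 0.603 q [ -43.    17.6   97.3    0.    65.5 -113.1]
[0.1487, -0.0095, 0.055, 0.2]
[0.2437, -0.0098, 0.0557, 0.2]
```

>>> play_rows(
  series=[
    [0.03,-0.005,0.025,0],
    [0.07,-0.0095,0.05,0.2],
    [0.11,-0.0095,0.055,0.2],
    [0.15,-0.0096,0.055,0.2],
    [0.18,-0.0097,0.0556,0.2],
    [0.21,-0.0098,0.0557,0.2],
    [0.235,-0.0098,0.0557,0.2],
    [0.2437,-0.0098,0.0557,0.2],
    [0.2437,-0.0098,0.0557,0.2],
    [0.2437,-0.0098,0.0557,0.2],
  ],
)

```text
t: 13.1
tcp_pos: [0.4771, -0.275, 0.0261]
tool_rot: [0.125, 0.698, -0.122, 0.695]
force: [0.3, 0.3, -0.6]
finger_gap: 0.595
```

```bash
python3 - <<'E'
from h import *
from station import snapshot
show()
for n in ("wrist",):
    s=snapshot(n); cv2.imwrite(f"pics/{n}11.png",s["image"]); np.savez(f"/tmp/{n}11.npz",**s)
E
```

```text
t 13.1 tcp [ 0.4771 -0.275   0.0261] zaz -20.09 xax [-0.0043  0.0042 -1.    ] F [ 0.3  0.3 -0.6] gap 0.595 q [ -41.6   42.8  100.6    0.    36.9 -111.5]
```

View pics/wrist11.png

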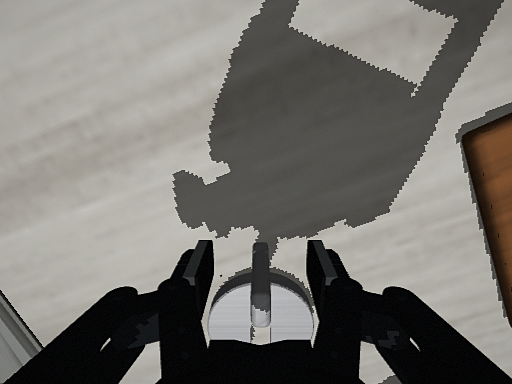

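>>> play_rows(
  series=[
    [0,0,0,0],
    [0,0,0,0],
    [0,0,0,0],
    [0,0,0,0],
    [0,0,0,0],
    [0,0,0,0],
    [0,0,0,0],
  ],
  claw=0,
  force=90,
)

```text
t: 13.85
tcp_pos: [0.4778, -0.2757, 0.0276]
tool_rot: [0.124, 0.697, -0.123, 0.695]
force: [-1.1, -0.2, 5.6]
finger_gap: 0.087
```

```bash
python3 - <<'E'
from h import *
go((.4771,-.275,.144,-20.1))
E
```

```text
t 13.85 tcp [ 0.4778 -0.2757  0.0276] zaz -20.1 xax [-0.0024  0.0025 -1.    ] F [-1.1 -0.2  5.6] gap 0.087 q [ -41.6   42.7  100.6    0.    36.9 -111.5]
[-0.1164, 0.0006, -0.0012, 0.0]
```

>>> play_rows(
  series=[
    [-0.02,0,0,0],
    [-0.05,0,0,0],
    [-0.08,0,0,0],
    [-0.11,0,0,0],
    [-0.12,0,0,0],
    [-0.12,0,0,0],
  ],
)

```text
t: 14.45
tcp_pos: [0.4786, -0.2766, 0.1489]
tool_rot: [0.123, 0.696, -0.123, 0.696]
force: [-0.1, 0.5, -1.7]
finger_gap: 0.087
```

```bash
python3 - <<'E'
from h import *
go((.42,-.21,.15,0),(.4088,-.1377,.144,32))
E
```

```text
t 14.45 tcp [ 0.4786 -0.2766  0.1489] zaz -20.1 xax [ 0.e+00  2.e-04 -1.e+00] F [-0.1  0.5 -1.7] gap 0.087 q [ -41.6   31.2   97.     0.    51.8 -111.5]
[-0.0011, 0.0424, -0.078, -20.1]
[0.0049, 0.1064, -0.1133, -52.1]
```

>>> play_rows(
  series=[
    [0,0.01,-0.02,-3],
    [0,0.02,-0.05,-6],
    [0,0.042,-0.078,-12],
    [0,0.05,-0.09,-20],
    [0,0.065,-0.098,-28],
    [0,0.08,-0.105,-36],
    [0.002,0.095,-0.11,-44],
    [0.004,0.1064,-0.1133,-52.1],
    [0.0049,0.1064,-0.1133,-52.1],
    [0.0049,0.1064,-0.1133,-52.1],
    [0.0049,0.1064,-0.1133,-52.1],
  ],
)

```text
t: 15.55
tcp_pos: [0.4088, -0.1383, 0.1435]
tool_rot: [-0.194, 0.68, 0.194, 0.68]
force: [-0.9, 0.2, -1.5]
finger_gap: 0.087
```

```bash
python3 - <<'E'
from h import *
from station import snapshot
show()
for n in ("wrist","side","top"):
    s=snapshot(n); cv2.imwrite(f"pics/{n}12.png",s["image"]); np.savez(f"/tmp/{n}12.npz",**s)
a=cv2.imread('pics/side12.png')[120:240,180:290]; b=cv2.imread('pics/top12.png')[150:270,220:330]
a=cv2.resize(a,None,fx=3.6,fy=3.6,interpolation=2);b=cv2.resize(b,None,fx=3.6,fy=3.6,interpolation=2); cv2.imwrite('pics/c12.png',np.hstack([a,b]))
W=cloud(np.load('/tmp/side12.npz'))
m=(abs(W[...,2]-.13)<.007)&(np.hypot(W[...,0]-.463,W[...,1]+.104)<.07); P=W[m]; print(len(P),P.min(0),P.max(0))
E
```

```text
t 15.55 tcp [ 0.4088 -0.1383  0.1435] zaz 31.87 xax [-5.e-04  4.e-04 -1.e+00] F [-0.9  0.2 -1.5] gap 0.087 q [ -33.6   24.5  114.1    0.    41.5 -155.5]
394 [ 0.41216171 -0.14351751  0.12300161] [ 0.52409004 -0.06841258  0.13693335]
```

View pics/c12.png

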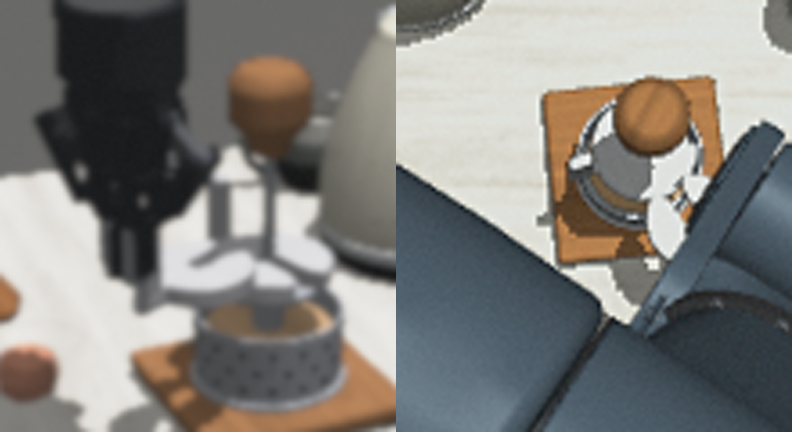

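```bash
python3 - <<'E'
from h import *
d=np.array([np.cos(np.radians(32)),np.sin(np.radians(32))]); T=np.array([.4682,-.1008])
go(*[(*(T-d*k),.143,32) for k in (.036,.005,0)])
E
```

```text
t 15.7 tcp [ 0.4089 -0.1384  0.1439] zaz 31.9 xax [ 2.e-04  1.e-04 -1.e+00] F [-0.6  0.5 -1.7] gap 0.088 q [ -33.6   24.4  114.1    0.    41.5 -155.5]
[0.0009, 0.0005, 0.0342, -0.1]
[0.0009, 0.0005, 0.0652, -0.1]
[0.0009, 0.0006, 0.0702, -0.1]
```

>>> play_rows(
  series=[
    [0.0005,0.0005,0.008,0],
    [0.001,0.0005,0.017,0],
    [0.001,0.0005,0.026,0],
    [0.001,0.0005,0.034,0],
    [0.001,0.0005,0.034,0],
  ],
)

```text
t: 16.2
tcp_pos: [0.4389, -0.1195, 0.143]
tool_rot: [-0.195, 0.679, 0.195, 0.68]
force: [0.4, -0.7, -1.6]
finger_gap: 0.087
```

```bash
python3 - <<'E'
from h import *
from station import snapshot
show()
for n in ("side","top"):
    s=snapshot(n); cv2.imwrite(f"pics/{n}13.png",s["image"]); np.savez(f"/tmp/{n}13.npz",**s)
a=cv2.imread('pics/side13.png')[120:240,180:290]; b=cv2.imread('pics/top13.png')[150:270,220:330]
a=cv2.resize(a,None,fx=3.6,fy=3.6,interpolation=2);b=cv2.resize(b,None,fx=3.6,fy=3.6,interpolation=2); cv2.imwrite('pics/c13.png',np.hstack([a,b]))
E
```

```text
t 16.2 tcp [ 0.4389 -0.1195  0.143 ] zaz 32.0 xax [ 1.4e-03 -4.0e-04 -1.0e+00] F [ 0.4 -0.7 -1.6] gap 0.087 q [ -29.4   25.8  111.     0.    43.1 -151.4]
```

View pics/c13.png

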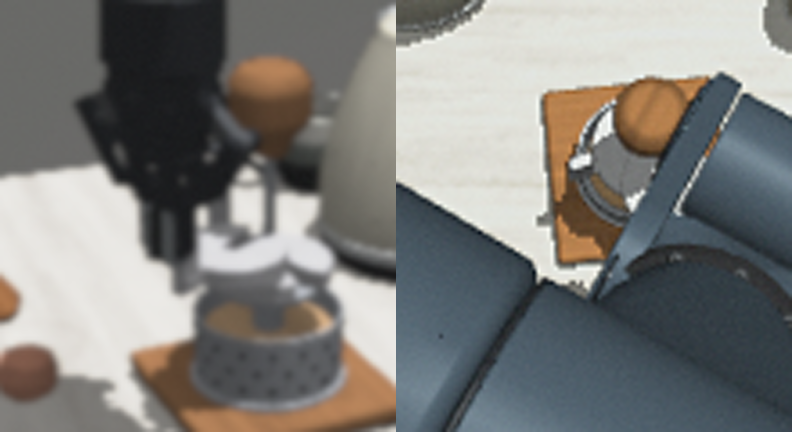

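>>> play_rows(
  series=[
    [0,0,0.006,0],
    [0,0,0.013,0],
    [0,0,0.02,0],
    [0,0,0.026,0],
    [0,0,0.03,0],
    [0,0,0.03,0],
  ],
)

```text
t: 16.9
tcp_pos: [0.4637, -0.1034, 0.1428]
tool_rot: [-0.195, 0.68, 0.195, 0.68]
force: [-0.7, 0.2, -1.5]
finger_gap: 0.088
```

```bash
python3 - <<'E'
from h import *
from station import snapshot
show()
for n in ("side","top"):
    s=snapshot(n); cv2.imwrite(f"pics/{n}14.png",s["image"]); np.savez(f"/tmp/{n}14.npz",**s)
a=cv2.imread('pics/side14.png')[120:240,180:290]; b=cv2.imread('pics/top14.png')[150:270,220:330]
a=cv2.resize(a,None,fx=3.6,fy=3.6,interpolation=2);b=cv2.resize(b,None,fx=3.6,fy=3.6,interpolation=2); cv2.imwrite('pics/c14.png',np.hstack([a,b]))
E
```

```text
t 16.9 tcp [ 0.4637 -0.1034  0.1428] zaz 32.01 xax [ 3.e-04 -1.e-04 -1.e+00] F [-0.7  0.2 -1.5] gap 0.088 q [ -26.1   27.   108.2    0.    44.7 -148.1]
```

View pics/c14.png

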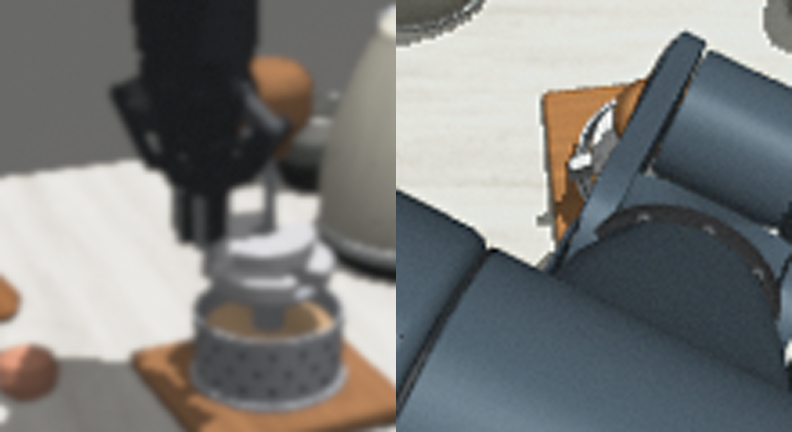

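>>> play_rows(
  series=[
    [0,0,0.0015,0],
    [0,0,0.003,0],
    [0.001,0,0.004,0],
    [0.002,0,0.005,0],
    [0.002,0,0.005,0],
  ],
)

```text
t: 17.5
tcp_pos: [0.4672, -0.1008, 0.1406]
tool_rot: [-0.195, 0.68, 0.195, 0.679]
force: [-0.3, 0.2, -1.6]
finger_gap: 0.091
```

```bash
python3 - <<'E'
from h import *
show()
E
```

```text
t 17.5 tcp [ 0.4672 -0.1008  0.1406] zaz 31.99 xax [-8.e-04  3.e-04 -1.e+00] F [-0.3  0.2 -1.6] gap 0.091 q [ -25.6   27.4  107.9   -0.    44.7 -147.6]
```

>>> play_rows(
  series=[
    [0.001,0,0.0005,0],
    [0.002,0,0.0005,0],
    [0.003,0,0.0005,0],
    [0.0035,0,0.0005,0],
    [0.0035,0,0.0005,0],
  ],
)

```text
t: 18.0
tcp_pos: [0.4675, -0.1006, 0.137]
tool_rot: [-0.195, 0.68, 0.195, 0.679]
force: [0.3, 0.1, -2.0]
finger_gap: 0.09
```

```bash
python3 - <<'E'
from h import *
show()
E
```

```text
t 18.0 tcp [ 0.4675 -0.1006  0.137 ] zaz 31.98 xax [-1.e-03  4.e-04 -1.e+00] F [ 0.3  0.1 -2. ] gap 0.09 q [ -25.6   27.8  108.    -0.    44.2 -147.5]
```

>>> play_rows(
  series=[
    [0.0005,0,0,0],
    [0.001,0,0,0],
    [0.0015,0,0,0],
    [0.0015,0,0,0],
  ],
)

```text
t: 18.4
tcp_pos: [0.4675, -0.1007, 0.1364]
tool_rot: [-0.195, 0.68, 0.195, 0.679]
force: [-2.3, -0.6, 7.8]
finger_gap: 0.093
```

```bash
python3 - <<'E'
from h import *
show()
E
```

```text
t 18.4 tcp [ 0.4675 -0.1007  0.1364] zaz 32.0 xax [-7.e-04 -1.e-04 -1.e+00] F [-2.3 -0.6  7.8] gap 0.093 q [ -25.6   27.9  108.1   -0.    44.1 -147.5]
```

Contact. Ease up slightly and feel for the slot end.

>>> play_rows(
  series=[
    [-0.0008,0,0.001,0],
    [-0.0008,0,0.002,0],
    [-0.0008,0,0.003,0],
    [-0.0008,0,0.003,0],
  ],
)

```text
t: 18.8
tcp_pos: [0.4701, -0.0992, 0.137]
tool_rot: [-0.195, 0.68, 0.195, 0.679]
force: [0.1, -0.1, -0.8]
finger_gap: 0.087
```

```bash
python3 - <<'E'
from h import *
show()
E
```

```text
t 18.8 tcp [ 0.4701 -0.0992  0.137 ] zaz 32.01 xax [-8.e-04 -2.e-04 -1.e+00] F [ 0.1 -0.1 -0.8] gap 0.087 q [ -25.3   27.9  107.7   -0.    44.4 -147.2]
```

>>> play_rows(
  series=[
    [0,0,-0.001,0],
    [0.0008,0,-0.0015,0],
    [0.001,0,-0.0015,0],
  ],
)

```text
t: 19.1
tcp_pos: [0.469, -0.0999, 0.1364]
tool_rot: [-0.195, 0.68, 0.195, 0.68]
force: [-0.7, 0.7, 6.1]
finger_gap: 0.087
```

>>> play_rows(
  series=[
    [0,0,0,0],
    [0,0,0,0],
    [0,0,0,0],
    [0,0,0,0],
  ],
  claw=30,
)

```text
t: 19.5
tcp_pos: [0.469, -0.0999, 0.1363]
tool_rot: [-0.195, 0.68, 0.195, 0.68]
force: [-1.0, -0.0, -0.2]
finger_gap: 0.301
```

```bash
python3 - <<'E'
from h import *
show()
E
```

```text
t 19.5 tcp [ 0.469  -0.0999  0.1363] zaz 31.99 xax [-4.e-04 -0.e+00 -1.e+00] F [-1.  -0.  -0.2] gap 0.301 q [ -25.4   28.   107.9   -0.    44.2 -147.4]
```

>>> play_rows(
  series=[
    [0,0,-0.01,0],
    [0,0,-0.03,0],
    [0,0,-0.055,0],
    [0,0,-0.075,0],
    [-0.03,0.02,-0.08,0],
    [-0.07,0.05,-0.08,0],
    [-0.11,0.09,-0.08,0],
    [-0.13,0.13,-0.08,0],
    [-0.13,0.16,-0.08,0],
    [-0.13,0.16,-0.08,0],
  ],
)

```text
t: 20.5
tcp_pos: [0.3125, -0.0039, 0.2665]
tool_rot: [-0.195, 0.68, 0.196, 0.679]
force: [-0.7, 0.3, 0.1]
finger_gap: 0.302
```

```bash
python3 - <<'E'
from h import *
from station import snapshot
show()
for n in ("wrist","side","top"):
    s=snapshot(n); cv2.imwrite(f"pics/{n}15.png",s["image"]); np.savez(f"/tmp/{n}15.npz",**s)
a=cv2.imread('pics/side15.png')[120:240,200:310]; b=cv2.imread('pics/top15.png')[150:270,220:330]
a=cv2.resize(a,None,fx=3.6,fy=3.6,interpolation=2);b=cv2.resize(b,None,fx=3.6,fy=3.6,interpolation=2); cv2.imwrite('pics/c15.png',np.hstack([a,b]))
E
```

```text
t 20.5 tcp [ 0.3125 -0.0039  0.2665] zaz 32.17 xax [-1.9e-03  9.0e-04 -1.0e+00] F [-0.7  0.3  0.1] gap 0.302 q [ -21.5    1.5  119.4    0.    59.3 -143.7]
```

View pics/c15.png

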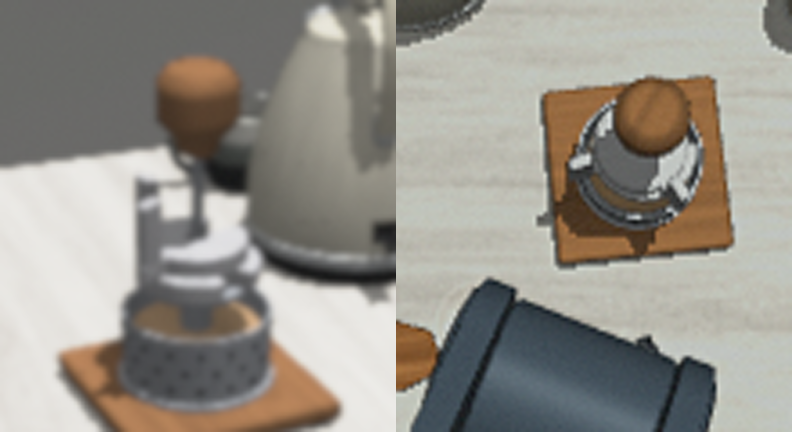

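View pics/side15.png

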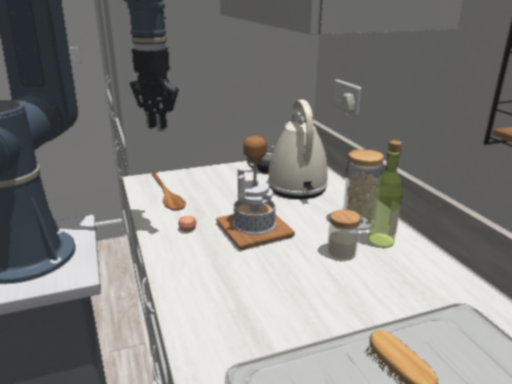

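```bash
python3 - <<'E'
from h import *
s=np.load('/tmp/top15.npz');im=s['image']
cv2.imwrite('pics/t15c.png',cv2.resize(im[165:220,260:322],None,fx=11,fy=11,interpolation=2))
S=np.array([.522,-.067]);D=lambda a:np.array([np.cos(np.radians(a)),np.sin(np.radians(a))])
def pc(X): 
    p=proj(s,X)[0]; return [(p[0]-260+.5)*11-.5,(p[1]-165+.5)*11-.5]
for n,r,a,z in (('L',.054,-70,.151),('S',.048,32,.165)): print(n,'pred lug top crop px',np.round(pc([*(S-r*D(a)),z]),0), 'outer end',np.round(pc([*(S-(r+.01)*D(a)),z]),0))
w=np.load('/tmp/side15.npz');W=cloud(w)
r=np.hypot(W[...,0]-.522,W[...,1]+.067)
for lo,hi in((.104,.114),(.118,.13)):
    m=(r<.046)&(W[...,2]>lo)&(W[...,2]<hi);P=W[m];print(lo,len(P),P.min(0).round(4),P.max(0).round(4))
m=(r<.034)&(r>.01)&(W[...,2]>.119)&(W[...,2]<.13);P=W[m];A=np.c_[P[:,:2]-P[:,:2].mean(0),np.ones(len(P))];print('plane fit',np.linalg.lstsq(A,P[:,2],rcond=None)[0])
for k in ('side','top'):
    a=np.load(f'/tmp/{k}0.npz')['image'].astype(int);b=np.load(f'/tmp/{k}15.npz')['image'].astype(int)
    for nm,X in dict(peach=(.364,-.007,.02),jar=(.68,-.227,.05),cup=(.71,.297,.04)).items():
        u,v=proj(np.load(f'/tmp/{k}15.npz'),X)[0].astype(int); print(k,nm,(u,v),np.abs(a-b)[v-12:v+12,u-12:u+12].mean().round(2))
E
```

```text
L pred lug top crop px [122. 329.] outer end [ 84. 342.]
S pred lug top crop px [434. 408.] outer end [457. 442.]
0.104 144 [ 0.4847 -0.1116  0.1041] [ 0.5647 -0.0427  0.1139]
0.118 260 [ 0.486 -0.106  0.118] [ 0.5554 -0.0318  0.1286]
plane fit [-0.00113169  0.00819847  0.1230276 ]
side peach (np.int64(185), np.int64(222)) 0.28
side jar (np.int64(343), np.int64(232)) 0.39
side cup (np.int64(268), np.int64(157)) 0.41
top peach (np.int64(267), np.int64(248)) 78.84
top jar (np.int64(338), np.int64(143)) 3.23
top cup (np.int64(169), np.int64(135)) 3.38
```

View pics/t15c.png

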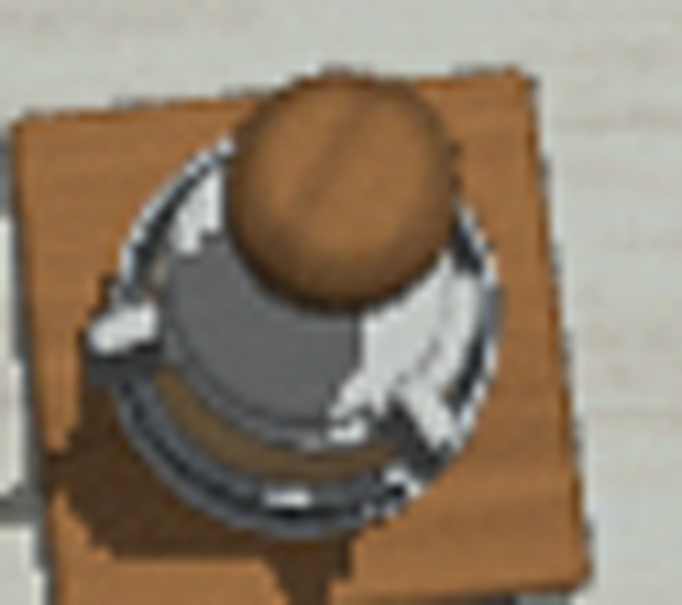

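View pics/wrist15.png

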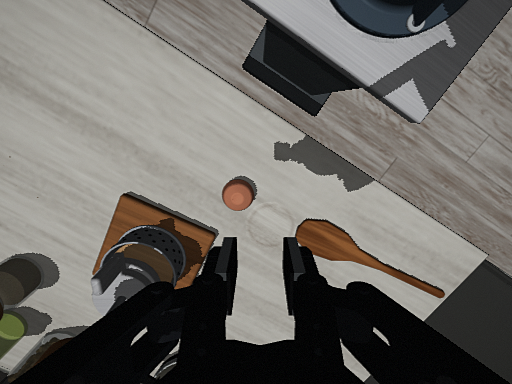

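```bash
python3 - <<'E'
from station import manip
print(manip.sign_off())
E
```

```text
the job is handed in; nothing more can be done
None
```

Both weights are on the press. The larger lies flat on the carrier plate, and the smaller lies flat on top of it with its slot turned about 102° from the one below. I handed the job in at about 20.5 s, with the gripper well clear of everything.

- **How it was gripped:** I did not lean the gripper outward. The moves only allow shifts and a turn about the tool's own axis, so I kept it vertical. I pinched each lug at its outer end to clear the handle, and the force sensor showed no contact with it.
- **Larger weight:** I fed it onto the stem and felt the slot's end touch at about 5 N. I then backed off 1.5 mm, set it down and let it go.
- **Smaller weight:** I placed it the same way. I moved it to within a fraction of a millimetre of where the slot should end without feeling contact, then backed off 1.5 mm, set it down and let it go. Its seating therefore rests on measured positions, not on touch.
- **Last checks:** In the top view both lugs were within about 1 mm of where they should be. The upper disc's top was 123 mm up, as expected, and tilted less than 0.5°.
- **Bystanders:** In the side view the mug, jar and peach ornament had not moved. The top view gave no check on the peach, because the arm was covering it.

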